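# Nest a three-layer shield in a tilted work holder

### The job

Assemble the metal shield in the tilted work holder: the middle can goes into the large can and the small can into the middle one, open ends the same way as the large can's. Spring fingers inside the mouths resist, so push each can until you feel it bottom, but do not force it. Leave the holder's setting alone and do not disturb anything else on the bench.

Things in the scene. Friction and masses are not known exactly. Their poses are not given: they have to be found in the camera images.
- holder: tilting work holder screwed to the bench: dark base plate 150 x 150 x 10 mm, two grey cheeks 102 mm high with black lock knobs (152 mm over the knobs, along y). Origin: centre of its underside. The large can hangs in it on a pivot along y, 80 mm up, and leans to the holder's -x (towards the robot) by 28 to 38 degrees. The locked pivot slips above about 6 N m
- can_large: the large can, clamped at half height: plain straight metal can, outside 74, inside 69 mm across, 80 mm high. Origin on its axis at half height, on the pivot; z points out of its mouth, y along the pivot. Four bowed spring fingers inside the mouth, 3 to 26 mm below the rim, at 45 degrees to x and y, leave 61 mm free; the middle can pushes them outward
- large_floor (a point): centre of the large can's inner floor (the floor is 4 mm thick); axes as can_large. The spring fingers hold a can wherever it is let go; pushing it in takes some 5 to 20 N all the way, then it stops dead on the floor
- large_rim (a point): centre of the large can's mouth in the plane of its rim, 76 mm from large_floor; axes as can_large
- can_mid: middle can, stands loose, mouth up: plain straight metal, outside 64, inside 59 mm across, 80 mm high, wall 2.5, floor 4 mm, about 140 g. Origin: centre of its underside; z out of its mouth. Inside its mouth four spring fingers as in the large can leave 51 mm free. When home, its underside lies on large_floor and its rim stands 4 mm above the large can's rim
- can_small: small can, stands loose, mouth up: plain straight metal, outside 54, inside 49 mm across, 80 mm high, wall 2.5 mm, about 110 g, no fingers inside. Origin: centre of its underside; z out of its mouth. When home, its underside is 4 mm above the middle can's underside and its rim 4 mm above that can's rim; it too goes in against some 5 to 20 N
- jar: closed white plastic jar with a black cap, 54 mm across, 75 mm high: bystander. Origin: centre of its underside
- tape: roll of red tape lying flat, 90 mm outside, 22 mm high: bystander. Origin: centre of its underside
- driver: screwdriver lying on the bench near the robot: bystander
- wrench: spanner lying at the right: bystander
- battery: black cordless-tool battery pack 75 x 100 x 65 mm behind the holder: bystander. Origin: centre of its underside
- wash: white plastic wash bottle with a red cap, 64 mm across, 170 mm high, behind the holder: bystander. Origin: centre of its underside
- tablet: tablet computer 170 x 240 x 9 mm lying at the left: bystander
There are look-alikes about, which are no part of the job. Leave any blue or green look-alike of the can_small alone.

How it is judged:
By the outcome, as a careful person would: the job done as asked, in the order asked, and still so for the second after the job is handed in, with the robot touching nothing.
It also fails if it takes over 67 s, if anything falls off the work surface, if the arm or the gripper's body presses on something with over 40 N, if the wrist force passes 120 N, or if a joint passes its speed limit or range.

### The arm

A 7-joint arm with a two-finger parallel gripper is mounted at the origin on the work surface. World frame = base frame: x ahead of the robot, y to its left, z up, the work surface at z = 0. Lengths are in m, angles in rad, forces in N, time in s.
With the tool pointing down it reaches from about 0.425 to 0.875 m from the base axis. Payload 8.4 kg.
Tool frame: the origin (TCP) lies midway between the tips of the shut fingers; the grasp point (between the pads) lies 19 mm behind it; z points along the fingers, y is the line along which they close (so a half turn about z gives the same grasp; the last joint's range is limited). The gripper opens to 85 mm and grips with 20 to 120 N. Pads are 22 mm wide; open, the fingers measure 114 mm over their backs; the gripper's body (76 mm by 85 mm) begins 54 mm behind the grasp point. The pads swing forward as they close: fully open they stand 13 mm farther back than shut.
Start: joints at [1.015, 0.333, 0.04, 1.465, -0.013, 1.343, -0.059], TCP at [0.287, -0.583, 0.231] pointing down, gripper open.
Joint ranges: [-2.58, 2.58], [-0.38, 2.09], [-1.3, 1.39], [0.25, 2.4], [-1.5, 4.64], [0.08, 2.09], [-2.65, 2.65]. Speed limits (rad/s): [2.22, 2.22, 2.79, 2.79, 3.14, 3.14, 3.14].

### API

Orientations are given as a unit quaternion [x, y, z, w].
In Python, from bench import bot, optics, finish_job gives the robot as it stands.
- The arm moves only by the tool arm_command, never from a script. Its argument "increments" is a list of rows, each an object of numbers: "dx", "dy", "dz": the shift along the tool's x, y, z in cm; "wx", "wy", "wz": the turn, a rotation vector about the tool's x, y, z in degrees; "hand": the opening, from 0 (shut) to 1 (fully open). A call has 1 to 20 rows; each row is the pose to reach, as a shift and turn from the pose commanded when the call began, along the tool's axes at that moment; what a row does not reach only later rows make up. A row lasts 1/8 s, in which the tool goes at most 62.5 mm and 10.7 degrees, less where a joint would pass 70% of its speed; a pose out of reach is approached as far as the arm can. A call with a gripper value outside its range is refused whole. The fingers move at their own pace and stop on an object; the grip force is fixed at half the most. Time passes only in rows, so rows that repeat a pose let the fingers close. It gives the time, the measured TCP pose, the force, the opening and the grip force at its end, in the units of the state.
- bot.get_state(): the state, without advancing time (a new reading comes with each control period).
- optics.capture(name): name is "scene" or "top"; returns a dict with "pixels" (384x512x3 uint8, red, green, blue), "depth" (384x512 float32, m along the optical axis (not along the pixel's ray), 0 where there is no reading), "vertical_fov" (degrees; the focal length in pixels is half the picture's height over the tangent of half this angle, whatever the lens; pixels are square), "cx", "cy" (the principal point, pixels), "rvec" (rotation vector, rad) and "tvec" (3), from world to camera coordinates, as OpenCV has them. Camera axes: x right, y down, z forward; pixel columns grow to the right and rows downward; lengths in m; the calibration is good to about 2 mm. A picture is of the moment at which its call begins.
- finish_job(): hands the job in; it is judged then, once.
The state is a dict: "time_s": time; "joints": joint angles; "dq": joint speeds; "effort": joint torques, N m; "eef_pos": TCP position; "tcp_rot": TCP orientation; "force": force on the tool from outside, world axes, zero at the start; "wrist_torque": the same for the moment, N m; "grip_width": opening from 0.0 (shut) to 1.0 (fully open); "grasp_force": force on a finger pad.
Only numpy, scipy, OpenCV 4.12 (cv2) and the standard library are available. Lean on these libraries where they do the work, as an engineer would, in place of code of your own. Each camera call takes 0.05 s, during which the arm holds its last target. There are 200 camera calls.

## Working session

There is one attempt and no reset: what is moved stays moved. The work goes in short steps, Python scripts to look and compute and a tool call to move; the robot and the scene stay as the last step left them, time stands still between calls to the robot, and variables do not carry over. Pictures are saved under pics/ and viewed, at most 10 in all, crops included, and the job is handed in when it is done.

Besides the shell and the picture viewer there is one more tool, called after ">>>" by a JSON object that holds its "op" and its "data". arm_command: Moves the arm, as the interface text tells. Its arguments: {"type":"object","properties":{"increments":{"type":"array","items":{"type":"object","properties":{"dx":{"type":"number"},"dy":{"type":"number"},"dz":{"type":"number"},"wx":{"type":"number"},"wy":{"type":"number"},"wz":{"type":"number"},"hand":{"type":"number"}}}}},"required":["increments"]}

```bash
ls; mkdir -p pics; cat > h.py <<'E'
import numpy as np, cv2
from bench import bot, optics
def cap(n):
    c=optics.capture(n); R=cv2.Rodrigues(np.array(c['rvec'],float))[0]; t=np.array(c['tvec'],float).ravel()
    h=c['pixels'].shape[0]; f=h/2/np.tan(np.radians(c['vertical_fov'])/2)
    return c,R,t,f
def cloud(c,R,t,f):
    v,u=np.mgrid[:384,:512]; d=c['depth']
    p=np.stack([(u-c['cx'])/f*d,(v-c['cy'])/f*d,d],-1)
    return (p-t)@R   # world
E
python3 - <<'E'
from h import *
for n in('scene','top'):
    c,R,t,f=cap(n); cv2.imwrite(f'pics/{n}0.png',cv2.resize(c['pixels'][:,:,::-1],(800,600)))
    np.savez(f'{n}0.npz',pix=c['pixels'],P=cloud(c,R,t,f),d=c['depth'])
    print(n,f,c['cx'],c['cy'],-R.T@t,R[2])
print(bot.get_state())
E
```

```text
pics
scene 494.2517054103928 256.9462394558376 191.9243004442379 [1.46751065 0.34553303 1.36952015] [-0.56396108 -0.18624766 -0.80452452]
top 476.1787317369406 250.7001470595919 189.262020482702 [0.48478177 0.05015578 1.49397309] [ 0.05952481 -0.01277336 -0.9981451 ]
{'time_s': 0.1, 'joints': array([ 1.01478809,  0.33386645,  0.0398717 ,  1.4661457 , -0.01336165,
        1.34332334, -0.05847714]), 'dq': array([ 2.87134026e-05, -1.62701440e-03, -6.40969308e-04, -2.58670409e-03,
       -1.42726445e-03, -4.79830669e-04,  5.19131515e-04]), 'effort': array([ 4.24145823e-03, -6.60014677e+01,  1.37067083e+00, -4.06472468e+01,
        1.71366718e-02,  9.01152729e-03,  2.71170171e-05]), 'eef_pos': array([ 0.28649469, -0.5830063 ,  0.23051144]), 'tcp_rot': array([ 9.74026683e-01,  2.26432053e-01, -2.32859896e-04, -7.01204167e-04]), 'force': array([-0.98035266, -0.27237674, -0.14435471]), 'wrist_torque': array([ 0.00973996, -0.01837344, -0.01964465]), 'grasp_force': 0.0, 'grip_width': 1.0067962755457587}
```

View pics/scene0.png

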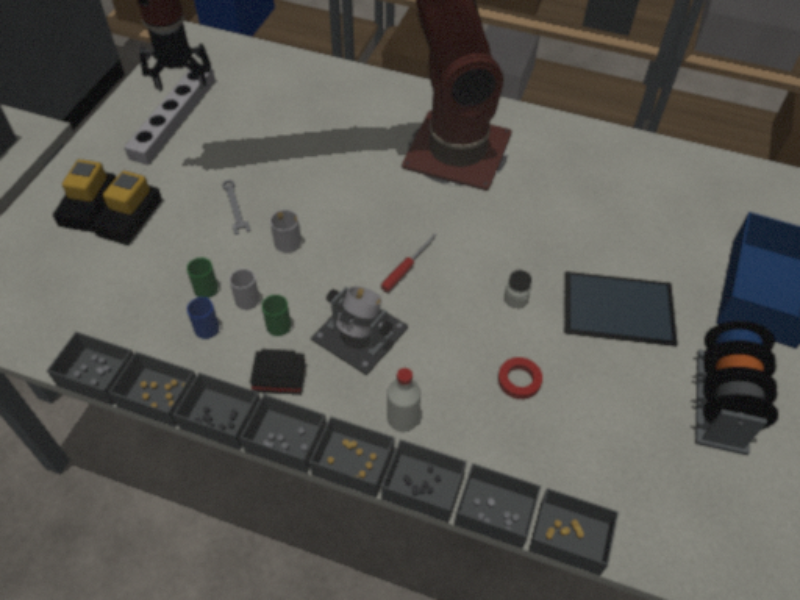

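View pics/top0.png

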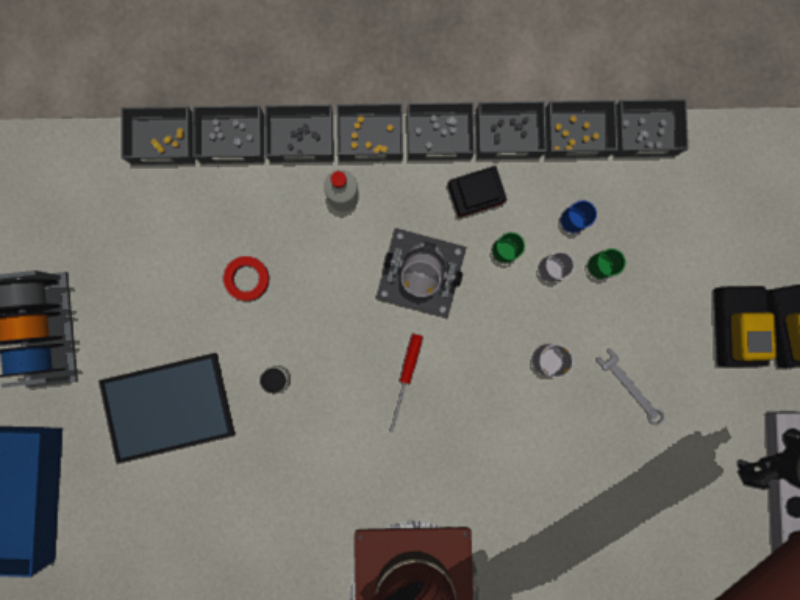

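The scene view shows the middle can (orange fingers in its mouth) at (286,230), the grey small can at (245,288), green ones at (202,277) and (276,315), a blue one at (203,318), and the holder at (358,320). In the top view the middle can is at (551,361), the small can at (554,267), the greens at (508,247) and (606,263), the blue at (578,217), and the holder at (421,273). Candidates for can_small: grey, two green, one blue. Only the plain grey one fits. I'll check that in a crop and measure.

```bash
python3 - <<'E'
from h import *
T=np.load('top0.npz'); S=np.load('scene0.npz')
k=.64
a=T['pix'][125:255,225:405]; cv2.imwrite('pics/crop1.png',cv2.resize(a[:,:,::-1],(800,578),interpolation=cv2.INTER_CUBIC))
def near(P,xy,r,lo,hi):
    m=(np.hypot(P[...,0]-xy[0],P[...,1]-xy[1])<r)&(P[...,2]>lo)&(P[...,2]<hi); return P[m]
from scipy.optimize import least_squares
names=dict(mid=(551,361,.032),small=(554,267,.027),gr1=(508,247,.027),gr2=(606,263,.027),blue=(578,217,.027))
for n,(u,v,r) in names.items():
    for nm,D in(('top',T),('scene',S)):
        c0=T['P'][int(v*k),int(u*k)][:2]
        p=near(D['P'],c0,.05,.074,.09)   # rim ring
        s=near(D['P'],c0,.05,.02,.07)
        g=least_squares(lambda q:np.hypot(p[:,0]-q[0],p[:,1]-q[1])-(r-.00125),c0,loss='soft_l1',f_scale=.002).x
        print(n,nm,c0.round(3),len(p),g.round(4),'z',np.percentile(p[:,2],[10,50,90]).round(4),len(s))
P=T['P'];c=P[int(273*k),int(421*k)]
print('can centre px',c)
b=near(P,c[:2],.12,.005,.016); print('base',cv2.minAreaRect((b[:,:2]*1000).astype(np.float32)),np.median(b[:,2]))
b=near(S['P'],c[:2],.12,.005,.016); print('baseS',cv2.minAreaRect((b[:,:2]*1000).astype(np.float32)),np.median(b[:,2]))
b=near(P,(.5,-.1),.15,-.01,.005); print('bench z',np.median(b[:,2]))
b=near(S['P'],(.5,-.1),.15,-.01,.005); print('bench z',np.median(b[:,2]))
E
```

```text
mid top [ 0.437 -0.284] 71 [ 0.4403 -0.2764] z [0.0756 0.079  0.0835] 145
mid scene [ 0.437 -0.284] 62 [ 0.4447 -0.2774] z [0.0746 0.0783 0.083 ] 293
small top [ 0.629 -0.295] 64 [ 0.6227 -0.2894] z [0.0756 0.0805 0.0835] 138
small scene [ 0.629 -0.295] 66 [ 0.6269 -0.291 ] z [0.075  0.0779 0.0822] 256
gr1 top [ 0.668 -0.205] 61 [ 0.6611 -0.196 ] z [0.0757 0.0801 0.0836] 115
gr1 scene [ 0.668 -0.205] 62 [ 0.6655 -0.1969] z [0.0752 0.0779 0.0828] 260
gr2 top [ 0.634 -0.402] 70 [ 0.6266 -0.388 ] z [0.0755 0.0787 0.0838] 164
gr2 scene [ 0.634 -0.402] 61 [ 0.6305 -0.3897] z [0.0752 0.0775 0.0819] 257
blue top [ 0.729 -0.345] 65 [ 0.721  -0.3362] z [0.0756 0.0791 0.0837] 169
blue scene [ 0.729 -0.345] 56 [ 0.725  -0.3374] z [0.075  0.0785 0.083 ] 274
can centre px [ 0.61770265 -0.0255888   0.03654737]
base ((619.34814453125, -29.626312255859375), (236.97781372070312, 225.2220001220703), 8.521723747253418) 0.009658555290750007
baseS ((622.0455932617188, -19.888824462890625), (204.26597595214844, 232.91799926757812), 33.94594955444336) 0.009578611247438345
bench z -0.0001413595053982436
bench z -0.00048013360520107333
```

View pics/crop1.png

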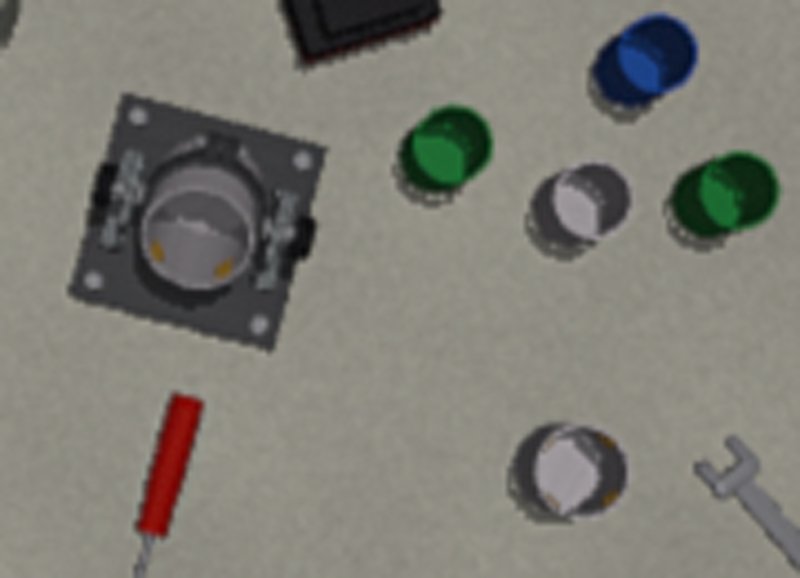

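The crop confirms can_small: grey plain can at (580,205), between the green ones at (445,150) and (725,195) and the blue one at (645,60). The middle can at (570,470) shows its orange fingers. Next I'll measure the holder.

```bash
cat > holder.py <<'E'
from h import *
from scipy.optimize import least_squares
def ray(c,R,t,f,uv,z):
    uv=np.atleast_2d(uv).astype(float); d=np.c_[(uv[:,0]-c['cx'])/f,(uv[:,1]-c['cy'])/f,np.ones(len(uv))]@R
    o=-R.T@t; return o+d*((z-o[2])/d[:,2])[:,None]
E
python3 - <<'E'
from holder import *
allp=[]
for n,box in(('top',(225,140,310,210)),('scene',(190,180,270,240))):
    c,R,t,f=cap(n); x0,y0,x1,y1=box
    g=cv2.cvtColor(c['pixels'],cv2.COLOR_RGB2GRAY); hsv=cv2.cvtColor(c['pixels'],cv2.COLOR_RGB2HSV)
    m=np.zeros_like(g); m[y0:y1,x0:x1]=(g[y0:y1,x0:x1]<105)*255
    P=cloud(c,R,t,f)
    if n=='top': print(g[y0:y1:8,x0:x1:8])
    # plate pixels: depth at z .006-.014
    pm=((P[...,2]>.005)&(P[...,2]<.02)&(g<110)).astype(np.uint8); pm[:y0]=0;pm[y1:]=0;pm[:,:x0]=0;pm[:,x1:]=0
    uv=np.argwhere(pm)[:,::-1]; q=ray(c,R,t,f,uv,.01)[:,:2]
    (cx,cy),(w,h),a=cv2.minAreaRect((q*1000).astype(np.float32)); print(n,'plate',cx,cy,w,h,a,len(q))
    d=np.linalg.norm(P[...,:2]-[.622,-.02],axis=-1)
    pts=P[(d<.09)&(P[...,2]>.03)&(P[...,2]<.16)]; allp.append(pts); print(len(pts))
np.savez('hp.npz',a=allp[0],b=allp[1])
E
```

```text
[[143 142 139 136 138 138 142 139 140 146 139]
 [144 144 140 140  57 133 139 136 138 140 137]
 [142 143 142 116  58  64  40  59  60 143 144]
 [146 145 143  20  56  99 108  41  59 134 141]
 [143 143 143  50  55  80  80  87  88 141 143]
 [145 146 145  73 102 104 102 102  42 139 139]
 [139 142  83  60  37 108 105  45  57 138 139]
 [142 141 140 141  90  60  62  69 133 143 140]
 [143 135 139 140 142 145 148 142 143 144 140]]
top plate 618.2637939453125 -26.560020446777344 149.62672424316406 151.698974609375 73.82833099365234 1163
987
scene plate 609.9528198242188 -37.60997009277344 234.70538330078125 213.595947265625 20.2830810546875 886
1030
```

```bash
python3 - <<'E'
from holder import *
from itertools import product
D=np.load('hp.npz')
# scene plate: restrict
c,R,t,f=cap('scene'); P=cloud(c,R,t,f); g=cv2.cvtColor(c['pixels'],cv2.COLOR_RGB2GRAY)
pm=(np.linalg.norm(P[...,:2]-[.62,-.025],axis=-1)<.108)&(P[...,2]>.004)&(P[...,2]<.013)&(g<95)
pm=cv2.morphologyEx(pm.astype(np.uint8),cv2.MORPH_OPEN,np.ones((2,2)))
q=ray(c,R,t,f,np.argwhere(pm)[:,::-1],.01)[:,:2]
(cx,cy),(w,h),a=cv2.minAreaRect((q*1000).astype(np.float32)); print('scene plate',cx,cy,w,h,a,len(q))
def loc(p,h,yaw,T):
    d=p-[h[0],h[1],.08]; ex=np.array([np.cos(yaw),np.sin(yaw),0]); ey=np.array([-np.sin(yaw),np.cos(yaw),0])
    az=-np.sin(T)*ex+np.array([0,0,np.cos(T)]); ax=np.cross(ey,az)
    return d@ax,d@ey,d@az
for k,h0 in(('a',(.618,-.0266)),('b',(.62,-.025))):
    p=D[k]
    def sel(q):
        x,y,z=loc(p,q[:2],q[2],q[3]); r=np.hypot(x,y)
        return x,y,z,r
    q=np.array([*h0,np.radians(-15.8),np.radians(33)])
    for it in range(6):
        x,y,z,r=sel(q)
        # outer wall (front/back faces clear of clamp) and rim
        wall=(abs(r-.037)<.008)&(z>.0)&(z<.036)&(abs(y)<.03)
        rim=(abs(z-.04)<.007)&(r>.030)&(r<.041)
        inner=(abs(r-.0345)<.0)
        def res(s):
            x,y,z,r=sel(np.r_[s[0],s[1],q[2],s[2]])
            return np.r_[(r-.037)[wall],(z-.04)[rim], (r-.0358)[rim]*.5, (s[0]-h0[0])*30/5,(s[1]-h0[1])*30/5]
        s=least_squares(res,q[[0,1,3]],loss='soft_l1',f_scale=.002).x
        q[[0,1,3]]=s
    print(k,q[:2],np.degrees(q[3]),wall.sum(),rim.sum())
E
```

```text
scene plate 626.5487060546875 -20.099891662597656 148.12681579589844 152.053466796875 72.9239273071289 584
a [ 0.62252669 -0.02741033] 34.653724227455726 256 127
b [ 0.62530422 -0.02864086] 35.939090739641856 263 135
```

```bash
cat > mv.py <<'E'
from h import *
from scipy.spatial.transform import Rotation as Ro
def toolR(az,tilt=0):  # tool y at azimuth az (tilt 0), leaning forward by tilt (deg)
    y=np.array([np.cos(np.radians(az)),np.sin(np.radians(az)),0]); z=np.array([0,0,-1.]); x=np.cross(y,z)
    return Ro.from_matrix(np.c_[x,y,z])*Ro.from_rotvec([-tilt,0,0],degrees=True)
def inc(pos,R,s=None):
    s=s or bot.get_state(); R0=Ro.from_quat(s['tcp_rot'])
    print('d cm',(R0.inv().apply(np.array(pos)-s['eef_pos'])*100).round(2),'w deg',(R0.inv()*R).as_rotvec(degrees=True).round(2))
E
python3 - <<'E'
from mv import *
inc([.4425,-.277,.15],toolR(-16.5)); inc([.4425,-.277,.053],toolR(-16.5))
E
```

```text
d cm [ 27.5  -20.59   8.11] w deg [-4.000e-02 -2.000e-02 -4.733e+01]
d cm [ 27.5  -20.59  17.81] w deg [-4.000e-02 -2.000e-02 -4.733e+01]
```

>>> {"op": "arm_command", "data": {"increments": [{"dx":6,"dy":-4.5,"dz":1.5,"wz":-10,"hand":1},{"dx":11,"dy":-8,"dz":3,"wz":-20,"hand":1},{"dx":16,"dy":-12,"dz":5,"wz":-30,"hand":1},{"dx":21,"dy":-16,"dz":6,"wz":-38,"hand":1},{"dx":25,"dy":-19,"dz":7.5,"wz":-44,"hand":1},{"dx":27.5,"dy":-20.6,"dz":8.1,"wz":-47.3,"hand":1},{"dx":27.5,"dy":-20.6,"dz":8.1,"wz":-47.3,"hand":1},{"dx":27.5,"dy":-20.6,"dz":8.1,"wz":-47.3,"hand":1},{"dx":27.5,"dy":-20.6,"dz":8.1,"wz":-47.3,"hand":1}]}}

```text
schema error: expected keys dx, dy, dz, wx, wy, wz, hand
```

>>> {"op": "arm_command", "data": {"increments": [{"dx":6,"dy":-4.5,"dz":1.5,"wx":0,"wy":0,"wz":-10,"hand":1},{"dx":11,"dy":-8,"dz":3,"wx":0,"wy":0,"wz":-20,"hand":1},{"dx":16,"dy":-12,"dz":5,"wx":0,"wy":0,"wz":-30,"hand":1},{"dx":21,"dy":-16,"dz":6,"wx":0,"wy":0,"wz":-38,"hand":1},{"dx":25,"dy":-19,"dz":7.5,"wx":0,"wy":0,"wz":-44,"hand":1},{"dx":27.5,"dy":-20.6,"dz":8.1,"wx":0,"wy":0,"wz":-47.3,"hand":1},{"dx":27.5,"dy":-20.6,"dz":8.1,"wx":0,"wy":0,"wz":-47.3,"hand":1},{"dx":27.5,"dy":-20.6,"dz":8.1,"wx":0,"wy":0,"wz":-47.3,"hand":1},{"dx":27.5,"dy":-20.6,"dz":8.1,"wx":0,"wy":0,"wz":-47.3,"hand":1}]}}

```text
time_s: 1.38
eef_pos: [0.442, -0.2786, 0.1505]
tcp_rot: [0.802, 0.597, -0.0, 0.0]
force: [-0.7, -0.5, 0.2]
grip_width: 1.002
grasp_force: 0.0
```

>>> {"op": "arm_command", "data": {"increments": [{"dx":0.15,"dy":0,"dz":3,"wx":0,"wy":0,"wz":0,"hand":1},{"dx":0.15,"dy":0,"dz":6,"wx":0,"wy":0,"wz":0,"hand":1},{"dx":0.15,"dy":0,"dz":8.5,"wx":0,"wy":0,"wz":0,"hand":1},{"dx":0.15,"dy":0,"dz":9.7,"wx":0,"wy":0,"wz":0,"hand":1},{"dx":0.15,"dy":0,"dz":9.7,"wx":0,"wy":0,"wz":0,"hand":0.8},{"dx":0.15,"dy":0,"dz":9.7,"wx":0,"wy":0,"wz":0,"hand":0.6},{"dx":0.15,"dy":0,"dz":9.7,"wx":0,"wy":0,"wz":0,"hand":0.6},{"dx":0.15,"dy":0,"dz":9.7,"wx":0,"wy":0,"wz":0,"hand":0.6},{"dx":0.15,"dy":0,"dz":9.7,"wx":0,"wy":0,"wz":0,"hand":0.5}]}}

```text
time_s: 2.5
eef_pos: [0.4436, -0.2762, 0.0542]
tcp_rot: [0.801, 0.598, 0.0, 0.001]
force: [-1.3, 0.5, 6.2]
grip_width: 0.738
grasp_force: 66.4
```

>>> {"op": "arm_command", "data": {"increments": [{"dx":0,"dy":0,"dz":-2,"wx":0,"wy":0,"wz":0,"hand":0.5},{"dx":0,"dy":0,"dz":-5,"wx":0,"wy":0,"wz":0,"hand":0.5},{"dx":0,"dy":0,"dz":-9,"wx":0,"wy":0,"wz":0,"hand":0.5},{"dx":0,"dy":0,"dz":-13,"wx":0,"wy":0,"wz":0,"hand":0.5},{"dx":0,"dy":0,"dz":-16,"wx":0,"wy":0,"wz":0,"hand":0.5},{"dx":0,"dy":0,"dz":-16,"wx":0,"wy":0,"wz":0,"hand":0.5}]}}

```text
time_s: 3.25
eef_pos: [0.4442, -0.2762, 0.2155]
tcp_rot: [0.801, 0.598, 0.001, 0.002]
force: [-0.0, 0.8, -2.1]
grip_width: 0.737
grasp_force: 66.5
```

```bash
cat >> mv.py <<'E'
def axis(yaw,T):
    y,T=np.radians(yaw),np.radians(T); return np.array([-np.sin(T)*np.cos(y),-np.sin(T)*np.sin(y),np.cos(T)])
E
python3 - <<'E'
from mv import *
a=axis(-16.5,35);rim=np.array([.6238,-.028,.08])+.04*a
for gap in(.07,.03): print((rim+a*(.0542+gap)).round(4)); inc(rim+a*(.0542+gap),toolR(-16.5,35))
print(bot.get_state()['force'],bot.get_state()['grip_width'])
E
```

```text
[ 0.5335 -0.0013  0.2145]
d cm [28.9   0.74  0.07] w deg [-3.477e+01  7.000e-02 -1.000e-02]
[ 0.5555 -0.0078  0.1817]
d cm [28.9   3.02  3.36] w deg [-3.477e+01  7.000e-02 -1.000e-02]
[-0.04593966  0.81014849 -2.13173078] 0.7366294293829022
```

>>> {"op": "arm_command", "data": {"increments": [{"dx":4,"dy":0,"dz":-2,"wx":-4,"wy":0,"wz":0,"hand":0.5},{"dx":9,"dy":0,"dz":-2,"wx":-9,"wy":0,"wz":0,"hand":0.5},{"dx":14,"dy":0,"dz":-2,"wx":-15,"wy":0,"wz":0,"hand":0.5},{"dx":19,"dy":0.3,"dz":-2,"wx":-22,"wy":0,"wz":0,"hand":0.5},{"dx":24,"dy":0.5,"dz":-1,"wx":-29,"wy":0,"wz":0,"hand":0.5},{"dx":27.5,"dy":0.7,"dz":0,"wx":-34,"wy":0,"wz":0,"hand":0.5},{"dx":28.9,"dy":0.75,"dz":0.1,"wx":-34.8,"wy":0,"wz":0,"hand":0.5},{"dx":28.9,"dy":0.75,"dz":0.1,"wx":-34.8,"wy":0,"wz":0,"hand":0.5},{"dx":28.9,"dy":0.75,"dz":0.1,"wx":-34.8,"wy":0,"wz":0,"hand":0.5},{"dx":28.9,"dy":0.75,"dz":0.1,"wx":-34.8,"wy":0,"wz":0,"hand":0.5}]}}

```text
time_s: 4.5
eef_pos: [0.5324, -0.0018, 0.2121]
tcp_rot: [0.765, 0.57, 0.179, 0.239]
force: [0.5, -0.1, -2.2]
grip_width: 0.73
grasp_force: 66.7
```

```bash
python3 - <<'E'
from mv import *
ims=[]
for n,(x,y,w,h) in(('scene',(170,120,110,130)),('top',(215,110,110,130))):
    c,R,t,f=cap(n); np.savez(f'{n}1.npz',pix=c['pixels'],P=cloud(c,R,t,f))
    ims.append(cv2.resize(c['pixels'][y:y+h,x:x+w,::-1],(400,473),interpolation=cv2.INTER_CUBIC))
cv2.imwrite('pics/pre1.png',np.hstack(ims)); s=bot.get_state(); print(s['eef_pos'],s['joints'].round(2))
E
```

```text
[ 0.53245429 -0.00147832  0.21228787] [ 0.6  -0.29 -0.76  2.22  0.12  0.59 -0.56]
```

View pics/pre1.png

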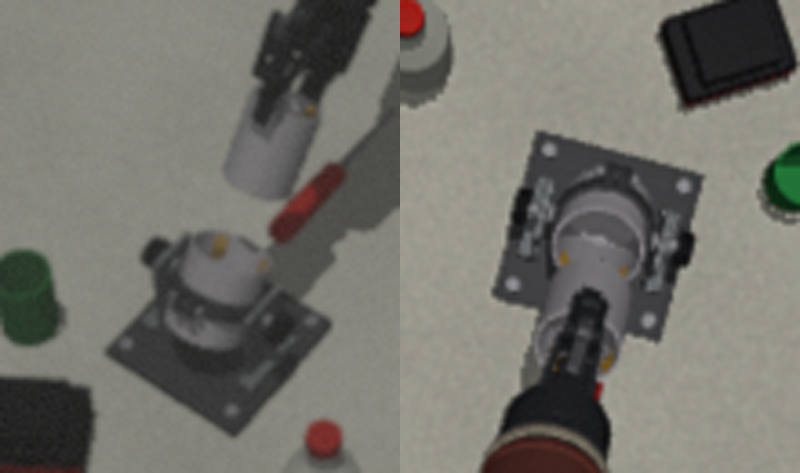

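The left half shows the held middle can at (265,150) above the mouth at (225,255). The right half shows its lower end at (590,290) partly over the mouth at (600,230). Next I fit both cylinders in the same views.

```bash
cat > fit.py <<'E'
from mv import *
from scipy.optimize import least_squares
def cylfit(p,o0,a0,r,zlo,zhi,tol=.008,rfree=True,fixdir=False):
    a0=a0/np.linalg.norm(a0); e1=np.cross([0,1,0],a0); e1/=np.linalg.norm(e1); e2=np.cross(a0,e1)
    q=np.zeros(4)
    def lin(q):
        a=a0+q[2]*e1+q[3]*e2; return o0+q[0]*e1+q[1]*e2,a/np.linalg.norm(a)
    for it in range(12):
        o,a=lin(q); d=p-o; z=d@a; rr=np.linalg.norm(d-np.outer(z,a),axis=1)
        k=(z>zlo)&(z<zhi)&(abs(rr-r)<(tol if it>4 else 2*tol))
        def res(q):
            if fixdir: q=np.r_[q[:2],0,0]
            o,a=lin(q); d=p[k]-o; z=d@a; return np.linalg.norm(d-np.outer(z,a),axis=1)-r
        q=least_squares(res,q,loss='soft_l1',f_scale=.0015).x
        if fixdir:q[2:]=0
    o,a=lin(q); return o,a,k.sum(),np.median(abs(res(q)))
E
python3 - <<'E'
from fit import *
s=bot.get_state(); Rt=Ro.from_quat(s['tcp_rot']).as_matrix(); tz=Rt[:,2]; tcp=s['eef_pos']
H=np.array([.6238,-.028,.08]); 
for n in('scene','top'):
    D=np.load(f'{n}1.npz'); P=D['P'].reshape(-1,3); C=D['pix'].reshape(-1,3).astype(int)
    grey=(C.max(1)>75)&(C.max(1)-C.min(1)<40)
    p=P[grey&(np.linalg.norm(P-tcp,axis=1)<.12)]
    for fd in(True,False):
        o,a,k,e=cylfit(p,tcp+.0*tz,-tz,.032,-.052,-.018,fixdir=fd); d=Rt.T@(o-tcp)
        print(n,'held offset tool mm',(d*1000).round(1),'axis in tool',(Rt.T@a).round(3),k,e.round(4))
    p=P[(np.linalg.norm(P-H,axis=1)<.07)]
    for fd in(True,False):
        o,a,k,e=cylfit(p,H,axis(-16.5,35),.037,.008,.037,fixdir=fd)
        print(n,'large',o.round(4),'tilt',np.degrees(np.arccos(a[2])).round(1),'yaw',np.degrees(np.arctan2(-a[1],-a[0])).round(1),'rim',(o+.04*a).round(4),k,e.round(4), 'rim rel tcp in tool mm',(Rt.T@(o+.04*a-tcp)*1000).round(1))
E
```

```text
scene held offset tool mm [-2.6  0.5  0. ] axis in tool [ 0.  0. -1.] 211 0.0017
scene held offset tool mm [-2.1 -0.7  0. ] axis in tool [ 0.017 -0.036 -0.999] 208 0.0016
scene large [ 0.6236 -0.0282  0.0799] tilt 35.0 yaw -16.5 rim [ 0.6016 -0.0217  0.1127] 327 0.002 rim rel tcp in tool mm [  0.3   2.3 122.9]
scene large [ 0.6231 -0.0283  0.0796] tilt 33.3 yaw -17.1 rim [ 0.6022 -0.0219  0.1131] 343 0.0021 rim rel tcp in tool mm [  0.3   3.1 122.9]
top held offset tool mm [-1.8 -1.2 -0. ] axis in tool [ 0.  0. -1.] 146 0.0008
top held offset tool mm [-2.5 -0.9  0. ] axis in tool [-0.021  0.009 -1.   ] 145 0.0008
top large [ 0.6225 -0.0277  0.079 ] tilt 35.0 yaw -16.5 rim [ 0.6005 -0.0212  0.1118] 221 0.0019 rim rel tcp in tool mm [  0.5   0.8 122.9]
top large [ 0.623  -0.028   0.0795] tilt 38.0 yaw -17.7 rim [ 0.5995 -0.0205  0.111 ] 213 0.0018 rim rel tcp in tool mm [  0.9  -0.5 123. ]
```

>>> {"op": "arm_command", "data": {"increments": [{"dx":0.27,"dy":0.17,"dz":1,"wx":0,"wy":0,"wz":0,"hand":0.5},{"dx":0.27,"dy":0.17,"dz":3,"wx":0,"wy":0,"wz":0,"hand":0.5},{"dx":0.27,"dy":0.17,"dz":5,"wx":0,"wy":0,"wz":0,"hand":0.5},{"dx":0.27,"dy":0.17,"dz":6,"wx":0,"wy":0,"wz":0,"hand":0.5},{"dx":0.27,"dy":0.17,"dz":6,"wx":0,"wy":0,"wz":0,"hand":0.5},{"dx":0.27,"dy":0.17,"dz":6,"wx":0,"wy":0,"wz":0,"hand":0.5}]}}

```text
time_s: 5.35
eef_pos: [0.5675, -0.0083, 0.1641]
tcp_rot: [0.765, 0.571, 0.179, 0.239]
force: [0.1, -0.1, -1.7]
grip_width: 0.739
grasp_force: 66.7
```

```bash
cat > look.py <<'E'
import sys
from fit import *
k=sys.argv[1]; off=float(sys.argv[2]); r=float(sys.argv[3])
ims=[]
s=bot.get_state(); Rt=Ro.from_quat(s['tcp_rot']).as_matrix(); tz=Rt[:,2]; tcp=s['eef_pos']
for n,(x,y,w,h) in(('scene',(190,160,75,88)),('top',(235,130,75,88))):
    c,R,t,f=cap(n); P=cloud(c,R,t,f).reshape(-1,3)
    ims.append(cv2.resize(c['pixels'][y:y+h,x:x+w,::-1],(400,470),interpolation=cv2.INTER_CUBIC))
    C=c['pixels'].reshape(-1,3).astype(int); grey=(C.max(1)>75)&(C.max(1)-C.min(1)<40)
    p=P[grey&(np.linalg.norm(P-tcp,axis=1)<.12)]
    o,a,m,e=cylfit(p,tcp,-tz,r,-off+.003,-.018,fixdir=True); print(n,'held',(Rt.T@(o-tcp)*1000).round(1),m,e.round(4))
    H=np.array([.6233,-.028,.08]); p=P[(np.linalg.norm(P-H,axis=1)<.07)]
    o,a,m,e=cylfit(p,H,axis(-16.5,35),.037,.008,.037,fixdir=True); print(n,'large',(Rt.T@(o+.04*a-tcp)*1000).round(1),m,e.round(4))
cv2.imwrite(f'pics/{k}.png',np.hstack(ims)); print(tcp,s['force'],s['joints'].round(2),'axial force',tz@s['force'])
E
python3 look.py pre2 .054 .032
```

```text
scene held [-2.1  0.2 -0. ] 191 0.0018
scene large [-3.7  0.4 62.8] 271 0.002
top held [-1.7 -1.   0. ] 131 0.0008
top large [-2.9 -1.8 62.8] 181 0.0014
[ 0.56752339 -0.00832347  0.16412622] [ 0.10456978 -0.05067099 -1.67138263] [ 0.75 -0.12 -0.93  2.21  0.39  0.49 -0.79] axial force 1.4379764812648896
```

View pics/pre2.png

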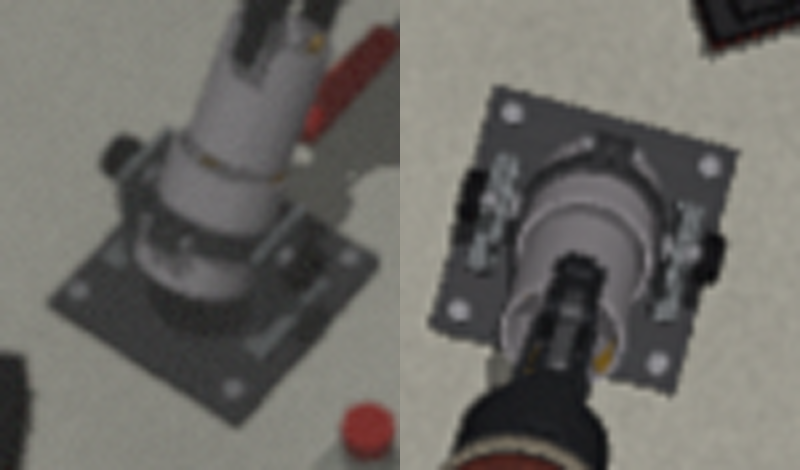

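>>> {"op": "arm_command", "data": {"increments": [{"dx":-0.1,"dy":0,"dz":0.4,"wx":0,"wy":0,"wz":0,"hand":0.5},{"dx":-0.1,"dy":0,"dz":0.8,"wx":0,"wy":0,"wz":0,"hand":0.5},{"dx":-0.1,"dy":0,"dz":1.1,"wx":0,"wy":0,"wz":0,"hand":0.5},{"dx":-0.1,"dy":0,"dz":1.3,"wx":0,"wy":0,"wz":0,"hand":0.5},{"dx":-0.1,"dy":0,"dz":1.5,"wx":0,"wy":0,"wz":0,"hand":0.5},{"dx":-0.1,"dy":0,"dz":1.5,"wx":0,"wy":0,"wz":0,"hand":0.5}]}}

```text
time_s: 6.2
eef_pos: [0.5753, -0.0118, 0.1515]
tcp_rot: [0.765, 0.571, 0.179, 0.239]
force: [0.2, -0.4, -1.4]
grip_width: 0.735
grasp_force: 66.7
```

```bash
cat > st.py <<'E'
from mv import *
s=bot.get_state();R=Ro.from_quat(s['tcp_rot']); print('F tool',R.inv().apply(s['force']).round(1),'tau',R.inv().apply(s['wrist_torque']).round(2),s['eef_pos'].round(4),'tilt',np.degrees(np.arccos(-R.as_matrix()[2,2])).round(1),s['joints'].round(2),s['grip_width'])
E
python3 st.py
```

```text
F tool [-0.3 -0.6  1.3] tau [0.85 0.04 0.02] [ 0.5753 -0.0118  0.1515] tilt 34.8 [ 0.78 -0.06 -0.97  2.21  0.5   0.47 -0.88] 0.7353270292636082
```

Past the rim plane by about 6 mm with no contact force, so I continue in.

>>> {"op": "arm_command", "data": {"increments": [{"dx":0,"dy":0,"dz":0.3,"wx":0,"wy":0,"wz":0,"hand":0.5},{"dx":0,"dy":0,"dz":0.6,"wx":0,"wy":0,"wz":0,"hand":0.5},{"dx":0,"dy":0,"dz":0.9,"wx":0,"wy":0,"wz":0,"hand":0.5},{"dx":0,"dy":0,"dz":1.2,"wx":0,"wy":0,"wz":0,"hand":0.5},{"dx":0,"dy":0,"dz":1.5,"wx":0,"wy":0,"wz":0,"hand":0.5},{"dx":0,"dy":0,"dz":1.5,"wx":0,"wy":0,"wz":0,"hand":0.5}]}}

```text
time_s: 6.95
eef_pos: [0.5834, -0.0143, 0.1389]
tcp_rot: [0.765, 0.571, 0.179, 0.239]
force: [2.3, -1.2, -5.3]
grip_width: 0.734
grasp_force: 66.6
```

```bash
python3 st.py
```

```text
F tool [-0.5 -0.9  5.8] tau [ 0.91 -0.15 -0.08] [ 0.5834 -0.0143  0.1389] tilt 34.8 [ 0.78 -0.01 -0.99  2.21  0.62  0.47 -0.99] 0.7338187750176488
```

>>> {"op": "arm_command", "data": {"increments": [{"dx":0,"dy":0,"dz":0.3,"wx":0,"wy":0,"wz":0,"hand":0.5},{"dx":0,"dy":0,"dz":0.6,"wx":0,"wy":0,"wz":0,"hand":0.5},{"dx":0,"dy":0,"dz":0.9,"wx":0,"wy":0,"wz":0,"hand":0.5},{"dx":0,"dy":0,"dz":1.2,"wx":0,"wy":0,"wz":0,"hand":0.5},{"dx":0,"dy":0,"dz":1.5,"wx":0,"wy":0,"wz":0,"hand":0.5},{"dx":0,"dy":0,"dz":1.8,"wx":0,"wy":0,"wz":0,"hand":0.5}]}}

```text
time_s: 7.7
eef_pos: [0.5934, -0.0171, 0.1243]
tcp_rot: [0.765, 0.571, 0.179, 0.24]
force: [-5.1, -0.3, 1.0]
grip_width: 0.731
grasp_force: 67.5
```

```bash
python3 st.py
```

```text
F tool [-1.7 -3.4 -3.6] tau [ 1.42 -0.28 -0.03] [ 0.5934 -0.0171  0.1243] tilt 34.8 [ 0.76  0.06 -0.98  2.2   0.77  0.47 -1.11] 0.7307803173821007
```

>>> {"op": "arm_command", "data": {"increments": [{"dx":0,"dy":0,"dz":0.3,"wx":0,"wy":0,"wz":0,"hand":0.5},{"dx":0,"dy":0,"dz":0.6,"wx":0,"wy":0,"wz":0,"hand":0.5},{"dx":0,"dy":0,"dz":0.9,"wx":0,"wy":0,"wz":0,"hand":0.5},{"dx":0,"dy":0,"dz":1.2,"wx":0,"wy":0,"wz":0,"hand":0.5},{"dx":0,"dy":0,"dz":1.2,"wx":0,"wy":0,"wz":0,"hand":0.5}]}}

```text
time_s: 8.32
eef_pos: [0.5998, -0.0192, 0.1142]
tcp_rot: [0.765, 0.571, 0.179, 0.239]
force: [0.0, -1.8, -6.2]
grip_width: 0.739
grasp_force: 66.7
```

```bash
python3 st.py; python3 look.py in1 .04 .032
```

```text
F tool [-1.7 -3.1  5.4] tau [ 1.25 -0.2  -0.04] [ 0.5998 -0.0192  0.1142] tilt 34.8 [ 0.74  0.1  -0.96  2.2   0.86  0.48 -1.18] 0.7389988777064781
scene held [-0.9  5.9 -0. ] 104 0.0019
scene large [-2.8  0.4  2.4] 206 0.0018
top held [-0.7  3.5  0. ] 74 0.0012
top large [-1.4 -0.5  2.4] 208 0.0019
[ 0.59984056 -0.01915798  0.11422672] [ 0.01403883 -1.8154523  -6.17029039] [ 0.74  0.1  -0.96  2.2   0.86  0.48 -1.18] axial force 5.371234709967153
```

View pics/in1.png

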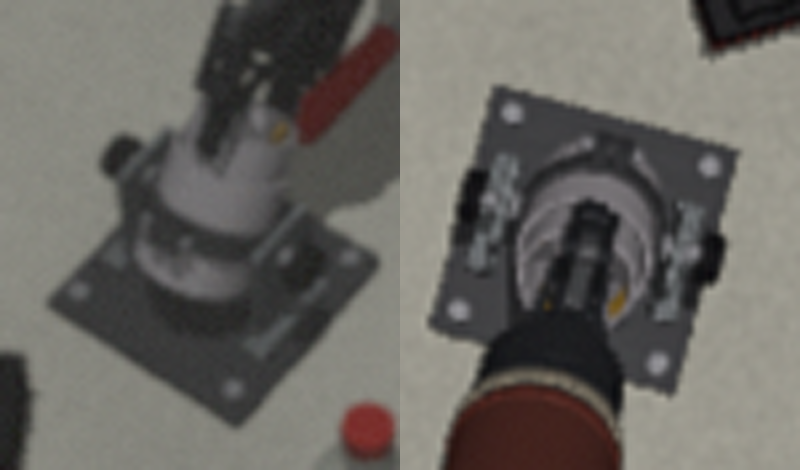

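The middle can is in with about 25 mm left standing out, straight, at (215,170) in the left half. I release it, back off and push on the rim with the fingertips.

>>> {"op": "arm_command", "data": {"increments": [{"dx":0,"dy":0,"dz":0,"wx":0,"wy":0,"wz":0,"hand":0.9},{"dx":0,"dy":0,"dz":0,"wx":0,"wy":0,"wz":0,"hand":0.95},{"dx":0,"dy":0,"dz":0,"wx":0,"wy":0,"wz":0,"hand":0.95},{"dx":-0.1,"dy":0,"dz":-1,"wx":0,"wy":0,"wz":0,"hand":0.95},{"dx":-0.2,"dy":0,"dz":-3,"wx":0,"wy":0,"wz":0,"hand":0.95},{"dx":-0.2,"dy":0,"dz":-5,"wx":0,"wy":0,"wz":0,"hand":0.95},{"dx":-0.2,"dy":0,"dz":-6,"wx":0,"wy":0,"wz":0,"hand":0.95},{"dx":-0.2,"dy":0,"dz":-6,"wx":0,"wy":0,"wz":0,"hand":0.62},{"dx":-0.2,"dy":0,"dz":-6,"wx":0,"wy":0,"wz":0,"hand":0.62},{"dx":-0.2,"dy":0,"dz":-6,"wx":0,"wy":0,"wz":0,"hand":0.62},{"dx":-0.2,"dy":0,"dz":-6,"wx":0,"wy":0,"wz":0,"hand":0.62}]}}

```text
time_s: 9.8
eef_pos: [0.5665, -0.0112, 0.1635]
tcp_rot: [0.765, 0.571, 0.179, 0.239]
force: [-0.0, 0.2, 0.8]
grip_width: 0.617
grasp_force: 0.0
```

```bash
python3 st.py; sed -i 's/tcp,axis/tcp,axis/' look.py; python3 - <<'E'
from fit import *
s=bot.get_state(); Rt=Ro.from_quat(s['tcp_rot']).as_matrix(); tcp=s['eef_pos']; H=np.array([.6233,-.028,.08]); a0=axis(-16.5,35)
for n in('scene','top'):
    c,R,t,f=cap(n); P=cloud(c,R,t,f).reshape(-1,3); C=c['pixels'].reshape(-1,3).astype(int); grey=(C.max(1)>75)&(C.max(1)-C.min(1)<40)
    p=P[grey&(np.linalg.norm(P-H,axis=1)<.1)]
    o,a,m,e=cylfit(p,H,a0,.032,.043,.062,tol=.006,fixdir=True); z=(p-o)@a; r=np.linalg.norm(p-o-np.outer(z,a),axis=1); k=(r<.035)&(z<.075)
    print(n,(Rt.T@(o+.065*a-tcp)*1000).round(1),m,e, 'top of can along axis',np.percentile(z[k],[95,98]))
E
```

```text
F tool [ 0.2  0.4 -0.7] tau [ 0.63 -0.03 -0.  ] [ 0.5665 -0.0112  0.1635] tilt 34.7 [ 0.8  -0.12 -0.97  2.21  0.36  0.48 -0.76] 0.6173645129615161
scene [ 0.5  0.9 37.4] 160 0.0018602827701440765 top of can along axis [0.06798891 0.06956546]
top [-0.2 -0.8 37.4] 95 0.0010254206930396768 top of can along axis [0.07085013 0.07201731]
```

>>> {"op": "arm_command", "data": {"increments": [{"dx":0,"dy":0,"dz":1.5,"wx":0,"wy":0,"wz":0,"hand":0.62},{"dx":0,"dy":0,"dz":2.8,"wx":0,"wy":0,"wz":0,"hand":0.62},{"dx":0,"dy":0,"dz":3.2,"wx":0,"wy":0,"wz":0,"hand":0.62},{"dx":0,"dy":0,"dz":3.5,"wx":0,"wy":0,"wz":0,"hand":0.62},{"dx":0,"dy":0,"dz":3.8,"wx":0,"wy":0,"wz":0,"hand":0.62},{"dx":0,"dy":0,"dz":4.1,"wx":0,"wy":0,"wz":0,"hand":0.62},{"dx":0,"dy":0,"dz":4.4,"wx":0,"wy":0,"wz":0,"hand":0.62}]}}

```text
time_s: 10.78
eef_pos: [0.5906, -0.0184, 0.1278]
tcp_rot: [0.765, 0.571, 0.179, 0.24]
force: [-1.9, 0.4, 2.4]
grip_width: 0.619
grasp_force: 1.4
```

```bash
python3 st.py
```

```text
F tool [-0.2 -0.2 -3. ] tau [ 0.95 -0.05 -0.  ] [ 0.5906 -0.0184  0.1278] tilt 34.8 [ 0.84  0.05 -1.05  2.2   0.75  0.47 -1.08] 0.6188483265567931
```

>>> {"op": "arm_command", "data": {"increments": [{"dx":0,"dy":0,"dz":0.3,"wx":0,"wy":0,"wz":0,"hand":0.62},{"dx":0,"dy":0,"dz":0.6,"wx":0,"wy":0,"wz":0,"hand":0.62},{"dx":0,"dy":0,"dz":0.9,"wx":0,"wy":0,"wz":0,"hand":0.62},{"dx":0,"dy":0,"dz":1.1,"wx":0,"wy":0,"wz":0,"hand":0.62}]}}

```text
time_s: 11.28
eef_pos: [0.5967, -0.0203, 0.1187]
tcp_rot: [0.765, 0.571, 0.179, 0.24]
force: [-2.3, -0.7, 1.6]
grip_width: 0.617
grasp_force: 1.4
```

```bash
python3 st.py; python3 look.py push1 .04 .032
```

```text
F tool [-1.3 -0.7 -2.4] tau [ 0.88 -0.3  -0.01] [ 0.5967 -0.0203  0.1187] tilt 34.8 [ 0.81  0.09 -1.03  2.2   0.83  0.48 -1.15] 0.6172010481200588
scene held [2.2 5.1 0. ] 121 0.0023
scene large [-0.6  0.4  7.6] 223 0.002
top held [ 0.4  3.  -0. ] 91 0.0011
top large [-0.5 -1.1  7.6] 220 0.0021
[ 0.59672602 -0.02027363  0.11868115] [-2.28856161 -0.72550532  1.57474327] [ 0.81  0.09 -1.03  2.2   0.83  0.48 -1.15] axial force -2.427294179959909
```

View pics/push1.png

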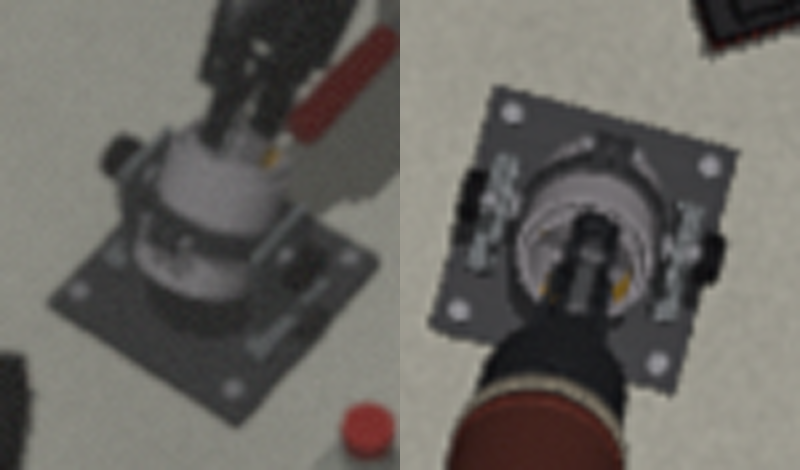

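The can is nearly level now: it sticks out about 10 mm at (215,150) in the left half, with the tips resting on its rim. I push on in small steps.

>>> {"op": "arm_command", "data": {"increments": [{"dx":0,"dy":0,"dz":0.2,"wx":0,"wy":0,"wz":0,"hand":0.62},{"dx":0,"dy":0,"dz":0.35,"wx":0,"wy":0,"wz":0,"hand":0.62},{"dx":0,"dy":0,"dz":0.5,"wx":0,"wy":0,"wz":0,"hand":0.62}]}}

```text
time_s: 11.75
eef_pos: [0.5998, -0.0208, 0.1153]
tcp_rot: [0.765, 0.571, 0.179, 0.24]
force: [-20.0, 3.1, 25.9]
grip_width: 0.622
grasp_force: 16.5
```

```bash
python3 st.py
```

```text
F tool [ -2.8  -1.7 -32.7] tau [ 1.83 -0.69 -0.03] [ 0.5998 -0.0208  0.1153] tilt 34.9 [ 0.8   0.11 -1.02  2.2   0.87  0.48 -1.18] 0.6216891398681454
```

>>> {"op": "arm_command", "data": {"increments": [{"dx":0,"dy":0,"dz":-1,"wx":0,"wy":0,"wz":0,"hand":0.62},{"dx":0,"dy":0,"dz":-4,"wx":0,"wy":0,"wz":0,"hand":0.62},{"dx":0,"dy":0,"dz":-8,"wx":0,"wy":0,"wz":0,"hand":0.62},{"dx":-5,"dy":0,"dz":-10,"wx":0,"wy":0,"wz":0,"hand":0.62},{"dx":-10,"dy":0,"dz":-10,"wx":4,"wy":0,"wz":0,"hand":0.62},{"dx":-15,"dy":0,"dz":-10,"wx":8,"wy":0,"wz":0,"hand":0.8},{"dx":-15,"dy":0,"dz":-10,"wx":8,"wy":0,"wz":0,"hand":1}]}}

```text
time_s: 12.62
eef_pos: [0.5017, -0.1521, 0.1974]
tcp_rot: [0.781, 0.58, 0.138, 0.186]
force: [1.0, 1.3, -0.7]
grip_width: 0.979
grasp_force: 0.0
```

```bash
cat > rims.py <<'E'
from fit import *
import sys
ims=[]
H=np.array([.6233,-.028,.08]); a0=axis(-16.5,35)
for n,(x,y,w,h) in(('scene',(190,160,75,88)),('top',(235,130,75,88))):
    c,R,t,f=cap(n); P=cloud(c,R,t,f).reshape(-1,3)
    p=P[np.linalg.norm(P-H,axis=1)<.12]; ims.append(cv2.resize(c['pixels'][y:y+h,x:x+w,::-1],(400,470),interpolation=cv2.INTER_CUBIC))
    o,a,m,e=cylfit(p,H,a0,.037,.008,.037,fixdir=True)
    z=(p-o)@a; d=p-o-np.outer(z,a); r=np.linalg.norm(d,axis=1)
    for lo,hi in((.0355,.038),(.0295,.0325),(.0245,.0275)):
        k=(r>lo)&(r<hi)&(z>.03)&(z<.07); print(n,o.round(4),lo,k.sum(),(np.percentile(z[k],[50,75,90])*1000).round(1) if k.sum() else '')
cv2.imwrite(f'pics/{sys.argv[1]}.png',np.hstack(ims))
E
python3 rims.py rims1; python3 st.py
```

```text
scene [ 0.6229 -0.0287  0.0798] 0.0355 45 [36.5 39.5 42.3]
scene [ 0.6229 -0.0287  0.0798] 0.0295 69 [40.8 43.7 45.7]
scene [ 0.6229 -0.0287  0.0798] 0.0245 22 [38.7 42.7 45. ]
top [ 0.6247 -0.0285  0.081 ] 0.0355 29 [43.2 45.1 47. ]
top [ 0.6247 -0.0285  0.081 ] 0.0295 79 [41.4 47.7 50.1]
top [ 0.6247 -0.0285  0.081 ] 0.0245 23 [42.5 45.5 46.4]
F tool [ 0.5 -0.5  0.4] tau [ 0.48 -0.01 -0.  ] [ 0.5022 -0.1484  0.1967] tilt 26.8 [ 0.71 -0.21 -0.48  2.18 -0.1   0.68 -0.01] 0.9977860733166019
```

View pics/rims1.png

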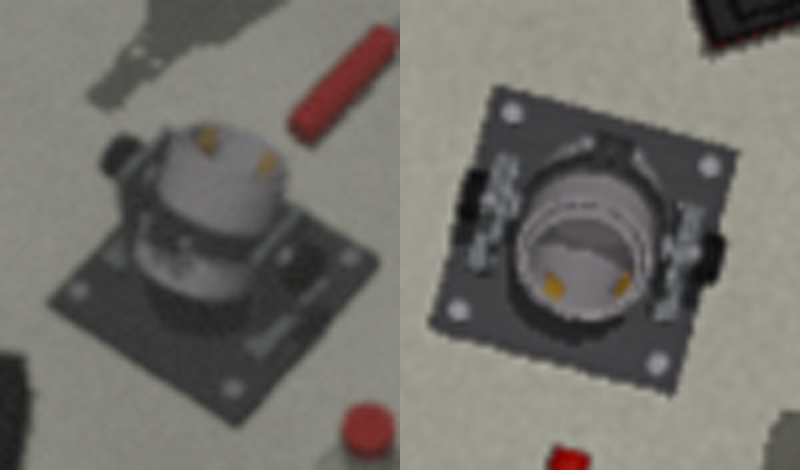

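The middle can is home: its rim stands a few mm above the large rim all round, at (225,150) left and (585,255) right, with the orange fingers visible. Next is the small can.

```bash
python3 - <<'E'
from mv import *
inc([.625,-.2902,.15],toolR(-16.5)); inc([.625,-.2902,.056],toolR(-16.5))
E
```

```text
d cm [-10.09  12.01  11.3 ] w deg [ 2.68e+01 -1.00e-02 -7.00e-02]
d cm [-10.1    7.77  19.69] w deg [ 2.68e+01 -1.00e-02 -7.00e-02]
```

>>> {"op": "arm_command", "data": {"increments": [{"dx":-3,"dy":2,"dz":1,"wx":6,"wy":0,"wz":0,"hand":0.9},{"dx":-6,"dy":5,"dz":3,"wx":13,"wy":0,"wz":0,"hand":0.9},{"dx":-8,"dy":8,"dz":6,"wx":20,"wy":0,"wz":0,"hand":0.9},{"dx":-9.5,"dy":11,"dz":9.5,"wx":25,"wy":0,"wz":0,"hand":0.9},{"dx":-10.1,"dy":12,"dz":11.3,"wx":26.8,"wy":0,"wz":0,"hand":0.9},{"dx":-10.1,"dy":12,"dz":11.3,"wx":26.8,"wy":0,"wz":0,"hand":0.9},{"dx":-10.1,"dy":12,"dz":11.3,"wx":26.8,"wy":0,"wz":0,"hand":0.9},{"dx":-10.1,"dy":12,"dz":11.3,"wx":26.8,"wy":0,"wz":0,"hand":0.9}]}}

```text
time_s: 13.72
eef_pos: [0.6247, -0.2896, 0.1516]
tcp_rot: [0.801, 0.598, 0.0, 0.001]
force: [-0.3, -0.3, 0.6]
grip_width: 0.901
grasp_force: 0.0
```

```bash
python3 - <<'E'
from mv import *
inc([.625,-.2902,.056],toolR(-16.5))
E
python3 st.py
```

```text
d cm [-0.05  0.03  9.56] w deg [0.12 0.02 0.01]
F tool [-0.4 -0.2 -0.6] tau [-0.01  0.04 -0.  ] [ 0.6247 -0.2896  0.1516] tilt 0.1 [ 0.66  0.49 -0.41  1.44  0.2   1.25 -0.05] 0.9013511640749973
```

>>> {"op": "arm_command", "data": {"increments": [{"dx":0,"dy":0,"dz":3,"wx":0,"wy":0,"wz":0,"hand":0.9},{"dx":0,"dy":0,"dz":6,"wx":0,"wy":0,"wz":0,"hand":0.9},{"dx":0,"dy":0,"dz":8.5,"wx":0,"wy":0,"wz":0,"hand":0.9},{"dx":0,"dy":0,"dz":9.5,"wx":0,"wy":0,"wz":0,"hand":0.9},{"dx":0,"dy":0,"dz":9.5,"wx":0,"wy":0,"wz":0,"hand":0.7},{"dx":0,"dy":0,"dz":9.5,"wx":0,"wy":0,"wz":0,"hand":0.5},{"dx":0,"dy":0,"dz":9.5,"wx":0,"wy":0,"wz":0,"hand":0.4},{"dx":0,"dy":0,"dz":9.5,"wx":0,"wy":0,"wz":0,"hand":0.4},{"dx":0,"dy":0,"dz":9.5,"wx":0,"wy":0,"wz":0,"hand":0.4},{"dx":0,"dy":0,"dz":9.5,"wx":0,"wy":0,"wz":0,"hand":0.4}]}}

```text
time_s: 14.98
eef_pos: [0.6256, -0.2906, 0.0568]
tcp_rot: [0.801, 0.598, 0.0, 0.001]
force: [-2.0, 0.9, 6.7]
grip_width: 0.618
grasp_force: 63.5
```

>>> {"op": "arm_command", "data": {"increments": [{"dx":0,"dy":0,"dz":-2,"wx":0,"wy":0,"wz":0,"hand":0.4},{"dx":0,"dy":0,"dz":-5,"wx":0,"wy":0,"wz":0,"hand":0.4},{"dx":0,"dy":0,"dz":-9,"wx":0,"wy":0,"wz":0,"hand":0.4},{"dx":0,"dy":0,"dz":-13,"wx":0,"wy":0,"wz":0,"hand":0.4},{"dx":0,"dy":0,"dz":-17,"wx":0,"wy":0,"wz":0,"hand":0.4},{"dx":0,"dy":0,"dz":-17,"wx":0,"wy":0,"wz":0,"hand":0.4}]}}

```text
time_s: 15.72
eef_pos: [0.6266, -0.2907, 0.2307]
tcp_rot: [0.801, 0.598, 0.002, 0.003]
force: [0.7, 0.1, -2.2]
grip_width: 0.618
grasp_force: 63.2
```

```bash
python3 - <<'E'
from mv import *
a=axis(-16.5,35);rim=np.array([.6235,-.0283,.08])+.044*a
inc(rim+a*(.0565+.065),toolR(-16.5,34.8))
E
```

```text
d cm [ 25.06 -17.26   1.36] w deg [-3.437e+01  5.000e-02 -1.000e-02]
```

>>> {"op": "arm_command", "data": {"increments": [{"dx":3,"dy":-4,"dz":-1,"wx":-2,"wy":0,"wz":0,"hand":0.4},{"dx":7,"dy":-8,"dz":-1,"wx":-6,"wy":0,"wz":0,"hand":0.4},{"dx":11,"dy":-12,"dz":-1,"wx":-12,"wy":0,"wz":0,"hand":0.4},{"dx":15,"dy":-15,"dz":-1,"wx":-19,"wy":0,"wz":0,"hand":0.4},{"dx":20,"dy":-17,"dz":-1,"wx":-26,"wy":0,"wz":0,"hand":0.4},{"dx":24,"dy":-17.3,"dz":0.5,"wx":-32,"wy":0,"wz":0,"hand":0.4},{"dx":25.1,"dy":-17.3,"dz":1.3,"wx":-34.4,"wy":0,"wz":0,"hand":0.4},{"dx":25.1,"dy":-17.3,"dz":1.3,"wx":-34.4,"wy":0,"wz":0,"hand":0.4},{"dx":25.1,"dy":-17.3,"dz":1.3,"wx":-34.4,"wy":0,"wz":0,"hand":0.4},{"dx":25.1,"dy":-17.3,"dz":1.3,"wx":-34.4,"wy":0,"wz":0,"hand":0.4}]}}

```text
time_s: 16.98
eef_pos: [0.5307, -0.0014, 0.2126]
tcp_rot: [0.766, 0.571, 0.177, 0.237]
force: [-0.4, 0.6, -1.3]
grip_width: 0.613
grasp_force: 63.5
```

```bash
python3 st.py; python3 look.py pre3 .056 .027
```

```text
F tool [ 0.5 -1.2  0.7] tau [ 0.8  -0.04  0.01] [ 0.5307 -0.0014  0.2126] tilt 34.4 [ 0.65 -0.3  -0.79  2.22  0.08  0.6  -0.52] 0.6130375893274699
scene held [-1.1  0.4  0. ] 179 0.0015
scene large [ -0.    4.5 123.9] 246 0.0023
top held [-0.3 -1.8 -0. ] 117 0.0008
top large [  0.3   3.2 123.9] 237 0.0026
[ 0.53073755 -0.00138046  0.21264928] [-0.43926147  0.62732294 -1.26796752] [ 0.65 -0.3  -0.79  2.22  0.08  0.6  -0.52] axial force 0.7077963584934476
```

>>> {"op": "arm_command", "data": {"increments": [{"dx":0.1,"dy":0.38,"dz":1,"wx":-0.4,"wy":0,"wz":0,"hand":0.4},{"dx":0.1,"dy":0.38,"dz":3,"wx":-0.4,"wy":0,"wz":0,"hand":0.4},{"dx":0.1,"dy":0.38,"dz":4.5,"wx":-0.4,"wy":0,"wz":0,"hand":0.4},{"dx":0.1,"dy":0.38,"dz":5.4,"wx":-0.4,"wy":0,"wz":0,"hand":0.4},{"dx":0.1,"dy":0.38,"dz":5.4,"wx":-0.4,"wy":0,"wz":0,"hand":0.4},{"dx":0.1,"dy":0.38,"dz":5.4,"wx":-0.4,"wy":0,"wz":0,"hand":0.4}]}}

```text
time_s: 17.82
eef_pos: [0.563, -0.0091, 0.1697]
tcp_rot: [0.765, 0.571, 0.179, 0.239]
force: [0.0, 0.4, -1.0]
grip_width: 0.619
grasp_force: 63.5
```

```bash
python3 st.py; python3 look.py pre4 .056 .027
```

```text
F tool [ 0.4 -0.6  0.8] tau [0.81 0.01 0.04] [ 0.563  -0.0091  0.1697] tilt 34.8 [ 0.8  -0.15 -0.96  2.21  0.31  0.49 -0.72] 0.6194901592399116
scene held [-1.   0.4  0. ] 176 0.0016
scene large [-1.5  0.1 69.8] 223 0.0018
top held [-0.2 -1.7 -0. ] 113 0.0007
top large [-0.8 -1.8 69.8] 193 0.0015
[ 0.5629904  -0.00912136  0.16973684] [ 0.02922853  0.38589514 -1.00356284] [ 0.8  -0.15 -0.96  2.21  0.31  0.49 -0.72] axial force 0.7776442463096358
```

View pics/pre4.png

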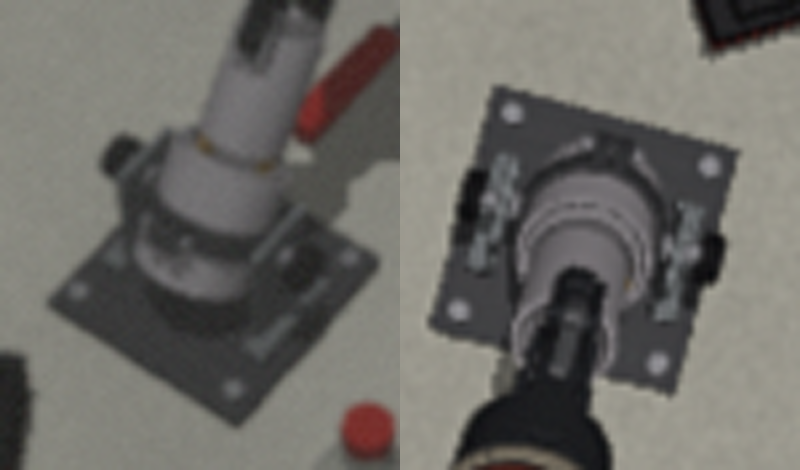

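The small can is lined up just above the mouth: the can's end is at (235,150) left and (580,240) right. I insert it.

>>> {"op": "arm_command", "data": {"increments": [{"dx":-0.05,"dy":0,"dz":0.4,"wx":0,"wy":0,"wz":0,"hand":0.4},{"dx":-0.05,"dy":0,"dz":0.8,"wx":0,"wy":0,"wz":0,"hand":0.4},{"dx":-0.05,"dy":0,"dz":1.1,"wx":0,"wy":0,"wz":0,"hand":0.4},{"dx":-0.05,"dy":0,"dz":1.4,"wx":0,"wy":0,"wz":0,"hand":0.4},{"dx":-0.05,"dy":0,"dz":1.7,"wx":0,"wy":0,"wz":0,"hand":0.4}]}}

```text
time_s: 18.55
eef_pos: [0.5721, -0.0124, 0.1555]
tcp_rot: [0.765, 0.571, 0.179, 0.24]
force: [0.0, 0.1, -2.0]
grip_width: 0.619
grasp_force: 63.5
```

```bash
python3 st.py
```

```text
F tool [ 0.1 -1.1  1.6] tau [ 0.8  -0.02  0.01] [ 0.5721 -0.0124  0.1555] tilt 34.8 [ 0.84 -0.09 -1.02  2.21  0.44  0.47 -0.82] 0.6185663359502782
```

>>> {"op": "arm_command", "data": {"increments": [{"dx":0,"dy":0,"dz":0.3,"wx":0,"wy":0,"wz":0,"hand":0.4},{"dx":0,"dy":0,"dz":0.6,"wx":0,"wy":0,"wz":0,"hand":0.4},{"dx":0,"dy":0,"dz":0.9,"wx":0,"wy":0,"wz":0,"hand":0.4},{"dx":0,"dy":0,"dz":1.2,"wx":0,"wy":0,"wz":0,"hand":0.4},{"dx":0,"dy":0,"dz":1.5,"wx":0,"wy":0,"wz":0,"hand":0.4},{"dx":0,"dy":0,"dz":1.8,"wx":0,"wy":0,"wz":0,"hand":0.4}]}}

```text
time_s: 19.3
eef_pos: [0.5821, -0.0152, 0.1409]
tcp_rot: [0.765, 0.571, 0.179, 0.24]
force: [-2.5, 0.0, 1.9]
grip_width: 0.621
grasp_force: 63.9
```

```bash
python3 st.py
```

```text
F tool [-0.7 -0.9 -2.9] tau [ 0.7  -0.06  0.04] [ 0.5821 -0.0152  0.1409] tilt 34.8 [ 0.86 -0.01 -1.06  2.21  0.6   0.47 -0.96] 0.620611368941342
```

>>> {"op": "arm_command", "data": {"increments": [{"dx":0,"dy":0,"dz":0.3,"wx":0,"wy":0,"wz":0,"hand":0.4},{"dx":0,"dy":0,"dz":0.6,"wx":0,"wy":0,"wz":0,"hand":0.4},{"dx":0,"dy":0,"dz":0.9,"wx":0,"wy":0,"wz":0,"hand":0.4},{"dx":0,"dy":0,"dz":1.2,"wx":0,"wy":0,"wz":0,"hand":0.4},{"dx":0,"dy":0,"dz":1.5,"wx":0,"wy":0,"wz":0,"hand":0.4},{"dx":0,"dy":0,"dz":1.8,"wx":0,"wy":0,"wz":0,"hand":0.4},{"dx":0,"dy":0,"dz":2.1,"wx":0,"wy":0,"wz":0,"hand":0.4},{"dx":0,"dy":0,"dz":2.3,"wx":0,"wy":0,"wz":0,"hand":0.4}]}}

```text
time_s: 20.3
eef_pos: [0.5945, -0.019, 0.1218]
tcp_rot: [0.765, 0.571, 0.179, 0.24]
force: [-2.8, 0.2, 1.7]
grip_width: 0.616
grasp_force: 63.9
```

```bash
python3 st.py
```

```text
F tool [-0.6 -1.3 -3. ] tau [ 0.89 -0.12 -0.02] [ 0.5945 -0.019   0.1218] tilt 34.8 [ 0.83  0.08 -1.05  2.2   0.81  0.48 -1.13] 0.6157600207450723
```

>>> {"op": "arm_command", "data": {"increments": [{"dx":0,"dy":0,"dz":0,"wx":0,"wy":0,"wz":0,"hand":0.75},{"dx":0,"dy":0,"dz":0,"wx":0,"wy":0,"wz":0,"hand":0.8},{"dx":0,"dy":0,"dz":0,"wx":0,"wy":0,"wz":0,"hand":0.8},{"dx":0,"dy":0,"dz":-1,"wx":0,"wy":0,"wz":0,"hand":0.8},{"dx":0,"dy":0,"dz":-3,"wx":0,"wy":0,"wz":0,"hand":0.8},{"dx":0,"dy":0,"dz":-5,"wx":0,"wy":0,"wz":0,"hand":0.8},{"dx":0,"dy":0,"dz":-6,"wx":0,"wy":0,"wz":0,"hand":0.8},{"dx":0,"dy":0,"dz":-6,"wx":0,"wy":0,"wz":0,"hand":0.51},{"dx":0,"dy":0,"dz":-6,"wx":0,"wy":0,"wz":0,"hand":0.51},{"dx":0,"dy":0,"dz":-6,"wx":0,"wy":0,"wz":0,"hand":0.51},{"dx":0,"dy":0,"dz":-6,"wx":0,"wy":0,"wz":0,"hand":0.51}]}}

```text
time_s: 21.68
eef_pos: [0.5616, -0.0093, 0.1709]
tcp_rot: [0.765, 0.571, 0.179, 0.239]
force: [-0.3, 0.3, 0.9]
grip_width: 0.506
grasp_force: 0.0
```

```bash
python3 st.py; python3 - <<'E'
from fit import *
s=bot.get_state(); Rt=Ro.from_quat(s['tcp_rot']).as_matrix(); tcp=s['eef_pos']; H=np.array([.6233,-.028,.08]); a0=axis(-16.5,35)
for n in('scene','top'):
    c,R,t,f=cap(n); P=cloud(c,R,t,f).reshape(-1,3); C=c['pixels'].reshape(-1,3).astype(int); grey=(C.max(1)>75)&(C.max(1)-C.min(1)<40)
    p=P[grey&(np.linalg.norm(P-H,axis=1)<.1)]
    o,a,m,e=cylfit(p,H,a0,.027,.047,.066,tol=.006,fixdir=True); z=(p-o)@a; r=np.linalg.norm(p-o-np.outer(z,a),axis=1); k=(r<.03)&(z<.079)
    print(n,(Rt.T@(o+.068*a-tcp)*1000).round(1),m,e, 'top of can along axis',np.percentile(z[k],[95,98]))
E
```

```text
F tool [ 0.2  0.2 -0.9] tau [ 0.59 -0.04  0.01] [ 0.5616 -0.0093  0.1709] tilt 34.7 [ 0.85 -0.16 -1.    2.21  0.27  0.49 -0.68] 0.5061465306778384
scene [-1.7  2.5 43.4] 130 0.0018018980166594773 top of can along axis [0.07342643 0.07445058]
top [-1.   0.4 43.4] 83 0.0014707029111389186 top of can along axis [0.07599483 0.07636946]
```

>>> {"op": "arm_command", "data": {"increments": [{"dx":-0.12,"dy":0.12,"dz":1.5,"wx":0,"wy":0,"wz":0,"hand":0.51},{"dx":-0.12,"dy":0.12,"dz":3,"wx":0,"wy":0,"wz":0,"hand":0.51},{"dx":-0.12,"dy":0.12,"dz":3.4,"wx":0,"wy":0,"wz":0,"hand":0.51},{"dx":-0.12,"dy":0.12,"dz":3.7,"wx":0,"wy":0,"wz":0,"hand":0.51},{"dx":-0.12,"dy":0.12,"dz":4.0,"wx":0,"wy":0,"wz":0,"hand":0.51},{"dx":-0.12,"dy":0.12,"dz":4.3,"wx":0,"wy":0,"wz":0,"hand":0.51},{"dx":-0.12,"dy":0.12,"dz":4.6,"wx":0,"wy":0,"wz":0,"hand":0.51}]}}

```text
time_s: 22.65
eef_pos: [0.5874, -0.0181, 0.1341]
tcp_rot: [0.765, 0.571, 0.179, 0.24]
force: [-3.9, 1.3, 1.5]
grip_width: 0.509
grasp_force: 1.4
```

```bash
python3 st.py
```

```text
F tool [ 0.1 -2.5 -3.6] tau [ 1.06 -0.04 -0.03] [ 0.5874 -0.0181  0.1341] tilt 34.8 [ 0.95  0.03 -1.15  2.2   0.7   0.47 -1.03] 0.5094602825282034
```

>>> {"op": "arm_command", "data": {"increments": [{"dx":0,"dy":0,"dz":0.3,"wx":0,"wy":0,"wz":0,"hand":0.51},{"dx":0,"dy":0,"dz":0.6,"wx":0,"wy":0,"wz":0,"hand":0.51},{"dx":0,"dy":0,"dz":0.9,"wx":0,"wy":0,"wz":0,"hand":0.51},{"dx":0,"dy":0,"dz":1.2,"wx":0,"wy":0,"wz":0,"hand":0.51},{"dx":0,"dy":0,"dz":1.4,"wx":0,"wy":0,"wz":0,"hand":0.51}]}}

```text
time_s: 23.28
eef_pos: [0.5951, -0.0205, 0.1225]
tcp_rot: [0.765, 0.571, 0.179, 0.24]
force: [-3.5, 0.2, 2.0]
grip_width: 0.507
grasp_force: 1.4
```

```bash
python3 st.py; python3 -c "
from mv import *
s=bot.get_state();print((s['eef_pos']-[.6233,-.028,.08])@axis(-16.5,35),(np.array([.5998,-.0208,.1153])-[.6233,-.028,.08])@axis(-16.5,35))"
```

```text
F tool [-0.8 -1.6 -3.6] tau [ 0.99 -0.17  0.04] [ 0.5951 -0.0205  0.1225] tilt 34.8 [ 0.91  0.09 -1.12  2.2   0.83  0.49 -1.14] 0.5074657606565265
0.051562406912573966 0.04301295518602397
```

>>> {"op": "arm_command", "data": {"increments": [{"dx":0,"dy":0,"dz":0.15,"wx":0,"wy":0,"wz":0,"hand":0.51},{"dx":0,"dy":0,"dz":0.3,"wx":0,"wy":0,"wz":0,"hand":0.51},{"dx":0,"dy":0,"dz":0.4,"wx":0,"wy":0,"wz":0,"hand":0.51}]}}

```text
time_s: 23.65
eef_pos: [0.5976, -0.0209, 0.1202]
tcp_rot: [0.765, 0.571, 0.179, 0.24]
force: [-25.1, 3.0, 29.8]
grip_width: 0.511
grasp_force: 19.6
```

```bash
python3 st.py; python3 -c "
from mv import *
s=bot.get_state();print((s['eef_pos']-[.6233,-.028,.08])@axis(-16.5,35))"
```

```text
F tool [ -4.3  -3.4 -38.7] tau [ 2.29 -0.97 -0.08] [ 0.5976 -0.0209  0.1202] tilt 34.9 [ 0.9   0.11 -1.12  2.19  0.86  0.49 -1.17] 0.51145024397445
0.0482568479694943
```

It stopped dead at 39 N, at the expected depth. I retract and check.

>>> {"op": "arm_command", "data": {"increments": [{"dx":0,"dy":0,"dz":-1,"wx":0,"wy":0,"wz":0,"hand":0.51},{"dx":0,"dy":0,"dz":-4,"wx":0,"wy":0,"wz":0,"hand":0.51},{"dx":0,"dy":0,"dz":-8,"wx":0,"wy":0,"wz":0,"hand":0.51},{"dx":-5,"dy":0,"dz":-10,"wx":0,"wy":0,"wz":0,"hand":0.51},{"dx":-10,"dy":0,"dz":-10,"wx":4,"wy":0,"wz":0,"hand":0.51},{"dx":-15,"dy":0,"dz":-10,"wx":8,"wy":0,"wz":0,"hand":0.51},{"dx":-15,"dy":0,"dz":-10,"wx":8,"wy":0,"wz":0,"hand":0.51}]}}

```text
time_s: 24.52
eef_pos: [0.4998, -0.1523, 0.2025]
tcp_rot: [0.781, 0.58, 0.139, 0.186]
force: [0.5, 0.2, -0.6]
grip_width: 0.509
grasp_force: 0.0
```

```bash
python3 rims.py rims2
```

```text
scene [ 0.6228 -0.0285  0.0798] 0.0355 43 [35.7 38.9 40.5]
scene [ 0.6228 -0.0285  0.0798] 0.0295 31 [42.8 45.7 46.6]
scene [ 0.6228 -0.0285  0.0798] 0.0245 57 [45.1 47.8 49.8]
top [ 0.6216 -0.0275  0.0788] 0.0355 58 [40.1 42.8 44.4]
top [ 0.6216 -0.0275  0.0788] 0.0295 71 [44.8 47.1 48.2]
top [ 0.6216 -0.0275  0.0788] 0.0245 94 [45.4 50.7 52.5]
```

View pics/rims2.png

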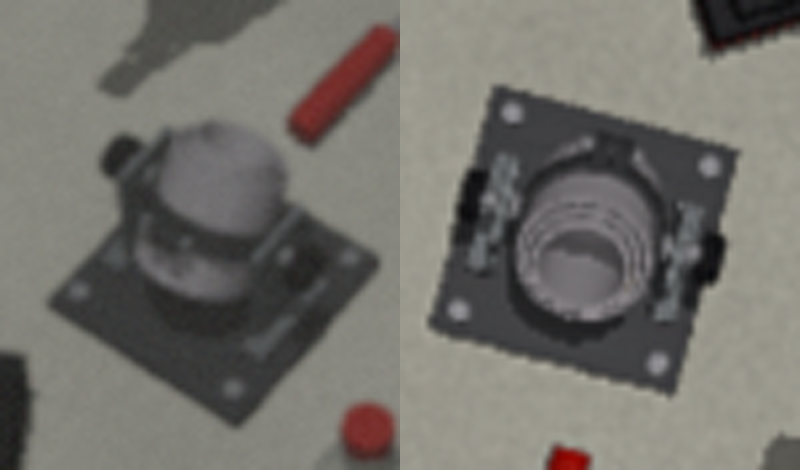

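The three rims sit concentric at (580,260) in the right half, stepping up about 4 mm each, and the holder has not changed. I hand the job in.

```bash
python3 -c "
from bench import finish_job; print(finish_job())"
```

```text
the job is handed in; nothing more can be done
None
```

The middle can is bottomed in the large can and the small can in the middle one, mouths the same way as the large can's. The rims step up about 4 mm each, the holder's tilt looks unchanged, and the job was handed in after about 24.5 s.

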